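# Clear the chipper's deck and put its oil dip rod home

## Robot

A 7-joint arm with a two-finger parallel gripper is mounted at the origin on the work surface. World frame = base frame: x ahead of the robot, y to its left, z up, the work surface at z = 0. Lengths are in m, angles in rad, forces in N, time in s.
With the tool pointing down it reaches from about 0.4 to 0.85 m from the base axis. Payload 4.4 kg.
Tool frame: the origin (TCP) lies at the very end of the fingers, on their centre line; the grasp point (between the pads) lies 19 mm behind it (ctrl.grip_depth is the distance from the TCP to the grasp point, in m); z points along the fingers, y is the line along which they close (so a half turn about z gives the same grasp; the last joint's range is limited). The gripper opens to 94 mm and grips with 3 to 60 N. Pads are 16 mm wide; open, the fingers measure 119 mm over their backs; the gripper's body (75 mm by 177 mm) begins 78 mm behind the grasp point.
Start: joints at [-1.394, 0.628, 0.038, 1.517, -0.027, 0.996, -0.02], TCP at [0.156, 0.631, 0.205] pointing down, gripper open.
Joint ranges: [-3.06, 3.06], [-0.37, 2.12], [-1.25, 1.32], [0.18, 2.47], [-1.1, 4.24], [0.23, 1.98], [-2.94, 2.94]. Speed limits (rad/s): [2.57, 2.57, 3.14, 3.14, 3.14, 3.14, 3.14].

## Interface

Orientations are given as a rotation vector (axis times angle).
In Python, from cell import ctrl, eyes gives the robot as it stands. Calls block until the motion is done:
- ctrl.movep(position, orientation): joint-space move of the TCP to a pose.
- ctrl.move_linear(position, orientation=None, speed=0.15): straight line of the TCP; orientation=None keeps the orientation; speed is the mean speed in m/s.
- ctrl.goto_joints(angles): joint-space move.
- ctrl.move_gripper(opening): finger opening in m; the grip force is fixed at half the most; returns when the fingers have stopped.
- ctrl.pause(seconds).
- ctrl.inverse_kinematics(position, orientation): joint angles nearest the present ones, or None.
- ctrl.read_state(): the state.
- eyes.get_image(name): name is "scene" or "top" or "wrist"; returns (picture, depth): 420x560x3 uint8, blue, green, red; 420x560 float32, m along the optical axis (not along the pixel's ray), 0 where there is no reading.
- eyes.camera_model(name): a dict with "vfov" (degrees; the focal length in pixels is half the picture's height over the tangent of half this angle, whatever the lens; pixels are square), "cx", "cy" (the principal point, pixels), "pose" (4x4, takes a point from camera to world coordinates); the wrist camera has in their place "tool_from_camera" (4x4, takes a point from camera to tool coordinates, whose origin is the TCP and whose axes are the flange's). Camera axes: x right, y down, z forward; pixel columns grow to the right and rows downward; lengths in m; the calibration is good to about 2 mm. A picture is of the moment at which its call begins: read the wrist's pose just before it. camera_model takes no time and is no camera call.
A pose or a line that the arm cannot do raises ctrl.IKError and nothing moves.
- ctrl.sign_off(): hands the job in; it is judged then, once.
The state is a dict: "time_s": time; "qpos": joint angles; "dq": joint speeds; "joint_torque": joint torques, N m; "tcp_pos": TCP position; "eef_rot": TCP orientation; "contact_force": force on the tool from outside, world axes, zero at the start; "torque": the same for the moment, N m; "gripper_width": finger opening in m; "grasp_force": force on a finger pad.
Only numpy, scipy, OpenCV 4.12 (cv2) and the standard library are available. Lean on these libraries where they do the work, as an engineer would, in place of code of your own. Each camera call takes 0.05 s, during which the arm holds its last target. There are 200 camera calls.

## Task

Use the orange scraper block to sweep all four wood chips off the gearbox's grey deck plate onto the bench, not touching them with the gripper, and stand or lay the scraper back on the bench. Only then take the yellow-headed dip rod out of the wooden holder and push it gently down the leaning filler tube until its collar sits fully home on the rim, and let go. Leave the two screwdrivers in the holder, the can and the bottle as they are.

Things in the scene. Friction and masses are not known exactly. Their poses are not given: they have to be found in the camera images.
- gearbox: Fixed gearbox on a grey deck plate. Origin on the bench, z up. In its frame (mm) the deck spans x -95 to 135, y -115 to 115, top at z 40, sheer edges all round; a green housing covers x 50 to 135, y -95 to 95, up to z 115; the filler tube's foot is at x 22, y 60, leaning to -x; the chips start at x -77 to -7, y -94 to -16. Turned up to 0.35 rad about z.
- tube_mouth (a point): Centre of the rim of the aluminium filler tube, which leans 30 degrees from vertical towards the gearbox's -x; about 120 mm above the bench. The point's z axis points out of the tube along the bore, its y axis is level. Tube outside diameter 20 mm, bore 11 mm, 87 mm deep, 92 mm long. Fixed to the gearbox.
- holder: Fixed wooden block 150 (its x) x 60 (its y) x 75 mm high, with three holes in a row along its x axis at x -42, 0 and +42, 11 mm wide and 70 mm deep. The dip rod and two screwdrivers stand in them, in any order. Origin: centre of the underside.
- dip_rod: Dip rod, about 60 g: steel rod 8 mm thick with tapered tip, black collar 28 mm across at 85 to 89 mm from the tip, yellow head 18 (its x) x 30 (its y) mm at 89 to 129 mm. Origin at the tip, z along the rod to the head. Starts upright in a hole, tip 5 mm above the bench, its y along the holder's row within 0.1 rad: grip it on its x faces.
- dip_seat (a point): Underside of the dip rod's collar, on the rod axis, 85 mm from its tip; it meets the tube rim when home. Axes as the dip rod.
- scraper: Scraper block standing on the bench: orange blade block 24 (its x) x 90 (its y) x 20 mm high, with a wooden grip 18 (its x) x 50 (its y) mm centred on it, from 20 to 66 mm high. Rigid, 140 g. Origin: centre of the blade's underside, z up.
- chip0: Loose wood chip 18 x 12 x 8 mm, 10 g, starting on the deck. Origin: centre of its underside, z up.
- chip1: Loose wood chip 18 x 12 x 8 mm, 10 g, starting on the deck. Origin: centre of its underside, z up.
- chip2: Loose wood chip 18 x 12 x 8 mm, 10 g, starting on the deck. Origin: centre of its underside, z up.
- chip3: Loose wood chip 18 x 12 x 8 mm, 10 g, starting on the deck. Origin: centre of its underside, z up.
- driver_a: Bystander: red-handled screwdriver standing in a holder hole, handle 24 mm across, top about 141 mm above the bench. Origin at its tip.
- driver_b: Bystander: blue-handled screwdriver, otherwise like driver_a.
- grease_can: Bystander: loose red can, 56 mm across, 85 mm high, on the bench between robot and gearbox. Origin: centre of its underside.
- oil_bottle: Bystander: loose blue bottle, 68 mm across, 190 mm high, on the bench beyond the left-hand place. Origin: centre of its underside.
There are look-alikes about, which are no part of the job. What is meant by the scraper is not pink, and is the smaller of those in its own colour.

How it is judged:
On the way, in this order (a step that is already met when the one before it is completed fails the run):
1. all four chips are off the deck while the dip rod is still in the holder (height (world z) of each of chip0, chip1, chip2, chip3, dip_rod below 0.03 m and horizontal distance between dip_rod and holder below 0.06 m), for 0.2 s.
2. the scraper is back on the bench, let go, while the dip rod is still in the holder (height (world z) of each of scraper, dip_rod below 0.03 m and contact force between the fingers and scraper below 0.1 N and horizontal distance between dip_rod and holder below 0.06 m), for 0.2 s.
3. the dip rod is fully home in the tube (distance between dip_seat and tube_mouth below 0.007 m and angle between the z axis of dip_rod and the z axis of tube_mouth, either way round below 0.12 rad), for 0.2 s.
At the end, for the whole second after the job is handed in: All four chips lie on the bench, off the deck; the scraper rests on the bench; the dip rod is at rest in the filler tube with its collar within 7 mm of the rim's centre and its axis within 0.12 rad of the bore (all of step 3 and height (world z) of each of chip0, chip1, chip2, chip3, scraper below 0.03 m and linear speed of each of scraper, dip_rod below 0.02 m/s); the robot touches nothing.
It fails at once if the gripper or arm touches a chip (contact force between any of the fingers, the arm and chip0 above 0.3 N or contact force between any of the fingers, the arm and chip1 above 0.3 N or contact force between any of the fingers, the arm and chip2 above 0.3 N or contact force between any of the fingers, the arm and chip3 above 0.3 N).
It fails at once if the dip rod is pressed on the gearbox or tube with more than 40 N (contact force between dip_rod and gearbox above 40 N).
It fails at once if a screwdriver, the can or the bottle is moved more than 25 mm or tipped over (distance of any of driver_a, driver_b, grease_can, oil_bottle from where it was at the start of the episode above 0.025 m or angle between any of driver_a, driver_b, grease_can, oil_bottle's own z axis and vertical above 0.4 rad).
It also fails if it takes over 72 s, if anything falls off the work surface, if the arm or the gripper's body presses on something with over 40 N, if the wrist force passes 120 N, or if a joint passes its speed limit or range.

## Working session

There is one attempt and no reset: what is moved stays moved. The work goes in short steps, each a Python script; the robot and the scene stay as the last script left them, time stands still between calls to the robot, and variables do not carry over. Pictures are saved under pics/ and viewed, at most 10 in all, crops included, and the job is handed in when it is done.

```bash
ls; mkdir -p pics
python3 - <<'E'
from cell import ctrl, eyes
import cv2, numpy as np
for n in("scene","top"):
    im,d=eyes.get_image(n); cv2.imwrite(f"pics/{n}0.png",im); np.save(f"{n}0.npy",d); m=eyes.camera_model(n); print(n,m)
print(eyes.camera_model("wrist"))
print(ctrl.read_state())
E
```

```text
pics
scene {'vfov': 53.408016933343944, 'cx': 286.4929433021807, 'cy': 212.16502472097628, 'pose': array([[-0.66313415,  0.38786125, -0.64016931,  1.17410591],
       [ 0.7482881 ,  0.36390492, -0.55465136,  0.51038421],
       [ 0.01783299, -0.84683934, -0.53154974,  0.62736856],
       [ 0.        ,  0.        ,  0.        ,  1.        ]])}
top {'vfov': 53.26206619205714, 'cx': 275.81857158828996, 'cy': 208.79856732375112, 'pose': array([[ 0.02388497, -0.98662888,  0.1612233 ,  0.40579862],
       [-0.99964828, -0.02542985, -0.00752531, -0.05247355],
       [ 0.01152457, -0.16098686, -0.98688926,  1.14983904],
       [ 0.        ,  0.        ,  0.        ,  1.        ]])}
{'vfov': 60.206603659144164, 'cx': 279.7635652581282, 'cy': 207.72654401960668, 'tool_from_camera': array([[ 9.75986633e-05, -9.68495057e-01, -2.49032761e-01,
         7.24625349e-02],
       [ 9.99999975e-01,  1.45238879e-04, -1.72926949e-04,
         5.87250731e-04],
       [ 2.03648135e-04, -2.49032737e-01,  9.68495046e-01,
        -1.78732042e-01],
       [ 0.00000000e+00,  0.00000000e+00,  0.00000000e+00,
         1.00000000e+00]])}
{'time_s': 0.1, 'qpos': array([-1.39383145,  0.62923702,  0.03843607,  1.51824899, -0.02698948,
        0.99631599, -0.01993993]), 'dq': array([ 1.79607149e-03, -9.14846339e-04, -3.03212539e-04, -2.28393182e-03,
        8.33356434e-04, -4.00862415e-05,  9.96635659e-04]), 'joint_torque': array([ 3.07300041e-03, -5.50791442e+01,  1.14748500e+00, -1.87117124e+01,
       -5.21956198e-02,  1.92153576e-02,  4.06678578e-05]), 'tcp_pos': array([0.15607655, 0.63036802, 0.20466278]), 'eef_rot': array([-3.80261656e-01, -3.11830618e+00,  2.64111054e-03]), 'contact_force': array([0.46179478, 0.09203591, 0.10967178]), 'torque': array([ 0.03335809,  0.04240158, -0.00249818]), 'grasp_force': 0.0, 'gripper_width': 0.09398895541906428}
```

View pics/scene0.png

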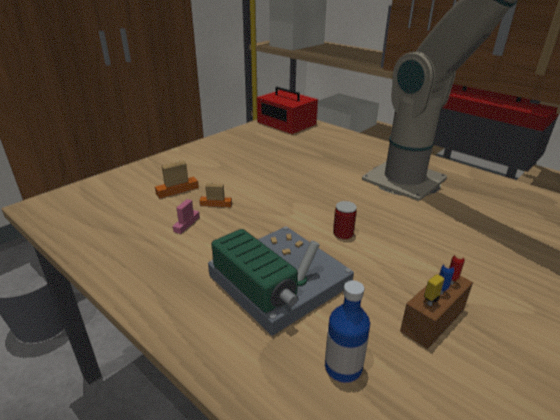

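View pics/top0.png

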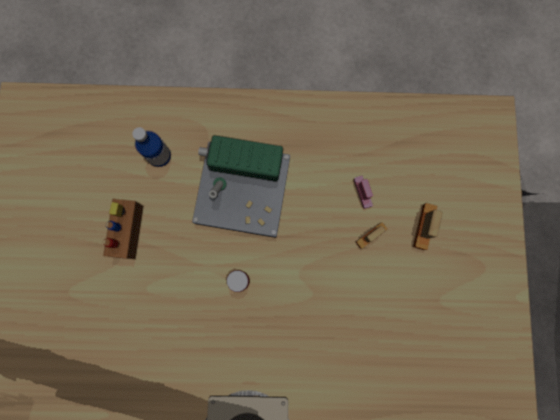

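Scraper candidates (top picture): small orange/wood block (372,236), large orange one (427,227), pink one (364,191). The small orange one fits, being not pink and the smaller of the two orange ones. I'll confirm it with a crop and measurements.

```bash
cat > h.py <<'E'
import numpy as np, cv2
from cell import ctrl, eyes
from scipy.spatial.transform import Rotation as R
def cloud(d,m,pose=None):
    f=d.shape[0]/2/np.tan(np.radians(m["vfov"])/2)
    v,u=np.mgrid[:d.shape[0],:d.shape[1]]
    P=np.dstack([(u-m["cx"])/f*d,(v-m["cy"])/f*d,d]); T=m["pose"] if pose is None else pose
    W=P@T[:3,:3].T+T[:3,3]; W[d<=0]=np.nan; return W
def proj(p,m,T):
    f=210/np.tan(np.radians(m["vfov"])/2); q=(np.atleast_2d(p)-T[:3,3])@T[:3,:3]
    return q[:,:2]/q[:,2:]*f+[m["cx"],m["cy"]]
def wrist():
    s=ctrl.read_state(); m=eyes.camera_model("wrist"); im,d=eyes.get_image("wrist")
    T=np.eye(4);T[:3,:3]=R.from_rotvec(s["eef_rot"]).as_matrix();T[:3,3]=s["tcp_pos"]
    T=T@m["tool_from_camera"]; return im,cloud(d,m,T),m,T
def down(a):  # tool pointing down, finger-closing axis (tool y) at world angle a
    y=np.array([np.cos(a),np.sin(a),0]); z=np.array([0,0,-1.]); return R.from_matrix(np.column_stack([np.cross(y,z),y,z])).as_rotvec()
def rect(p):
    return cv2.minAreaRect((p[:,:2]*1000).astype(np.float32))
E
python3 - <<'E'
from h import *
for n in("scene","top"):
    im=cv2.imread(f"pics/{n}0.png"); W=cloud(np.load(f"{n}0.npy"),eyes.camera_model(n)); hsv=cv2.cvtColor(im,cv2.COLOR_BGR2HSV)
    z=W[...,2]; print(n,"bench z",np.nanmedian(z))
    for nm,(u0,u1,v0,v1) in (dict(small=(352,392,215,255),big=(408,448,198,255),pink=(350,378,170,210),can=(222,254,265,297),bottle=(130,175,125,170),holder=(98,146,195,265),gear=(185,300,125,245)) if n=="top" else dict(small=(198,235,180,210),big=(152,202,158,198),can=(325,360,200,240),holder=(400,475,252,342),gear=(205,355,225,325))).items():
        w=W[v0:v1,u0:u1].reshape(-1,3); w=w[np.isfinite(w).all(1)]; w=w[w[:,2]>.012]
        print(nm,len(w),rect(w),"zmax",w[:,2].max().round(3))
        if nm in("small","big"):
            g=w[w[:,2]>.045]; 
            if len(g)>5: print("  grip",rect(g),g.mean(0))
        if nm=="gear":
            k=w[(w[:,2]>.033)&(w[:,2]<.047)]; print(" deck",rect(k),np.median(k[:,2])); k=w[w[:,2]>.107]; print(" housing",rect(k))
im=cv2.imread("pics/scene0.png")[150:240,145:245]; a=cv2.resize(im,None,fx=4,fy=4,interpolation=2)
im=cv2.imread("pics/top0.png")[160:260,345:445]; b=cv2.resize(im,None,fx=3.6,fy=3.6,interpolation=2)
cv2.imwrite("pics/cr1.png",np.hstack([a,b]))
E
```

```text
scene bench z 0.0002988665454194406
small 437 ((530.0887451171875, -318.6788024902344), (26.700927734375, 90.55601501464844), 40.32396697998047) zmax 0.068
  grip ((529.2669677734375, -319.5063171386719), (21.120342254638672, 50.39006423950195), 40.159889221191406) [ 0.53186983 -0.31614113  0.05819614]
big 854 ((568.057861328125, -426.0838623046875), (117.26435089111328, 125.63309478759766), 74.20753479003906) zmax 0.095
  grip ((557.3170776367188, -464.6162109375), (28.79734992980957, 70.21456909179688), 74.41658020019531) [ 0.5615404  -0.45902651  0.07197904]
can 696 ((400.21630859375, 36.02114486694336), (54.75322341918945, 54.13654327392578), 42.07550048828125) zmax 0.088
holder 3305 ((523.96630859375, 343.26715087890625), (61.16613006591797, 155.07208251953125), 85.48641967773438) zmax 0.143
gear 10066 ((652.7695922851562, 41.030059814453125), (438.29742431640625, 319.8848876953125), 31.599218368530273) zmax 0.192
 deck ((576.28955078125, 45.637184143066406), (231.88148498535156, 370.73486328125), 82.18646240234375) 0.03977565049480092
 housing ((687.7576293945312, 115.856300354
[... 775 characters left out ...]
2969, 33.50979995727539), (53.16750717163086, 55.608280181884766), 1.4755818843841553) zmax 0.092
bottle 966 ((733.9730834960938, 269.0237121582031), (61.28620910644531, 68.06272888183594), 44.029048919677734) zmax 0.195
holder 1826 ((522.6090087890625, 341.5334167480469), (62.8927116394043, 150.36851501464844), 85.55474853515625) zmax 0.145
gear 7702 ((644.0011596679688, 39.62049865722656), (240.40650939941406, 230.83099365234375), 81.82698059082031) zmax 0.13
 deck ((642.8040161132812, 34.75885009765625), (230.3328399658203, 229.82479858398438), 81.98719787597656) 0.04110092632554618
 housing ((674.2977905273438, 31.771621704101562), (191.98289489746094, 165.1240234375), 81.87654113769531)
```

View pics/cr1.png

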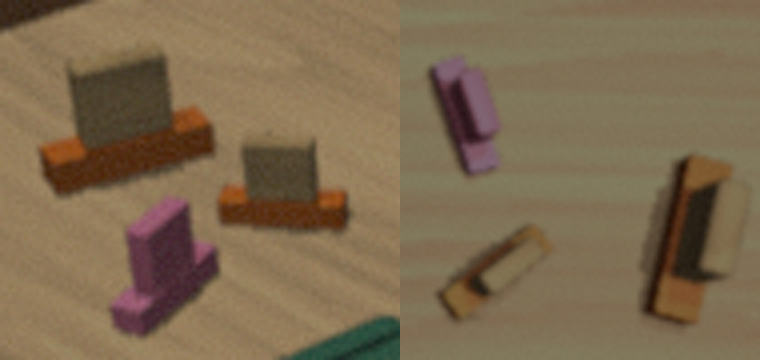

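The crop confirms the scraper. The small orange block (lower left in the top view, original (372,236)) measures 24x90 mm and 66 mm high, while the other orange one is about 125 mm long. Next are wrist views of the deck and the scraper.

Run:
```python
from h import *
s=ctrl.read_state()
ctrl.move_linear([.22,.6,.3],speed=.25)
ctrl.movep([.58,.03,.26],down(np.radians(-8)))
im,W,m,T=wrist(); cv2.imwrite("pics/w1.png",im); np.save("w1.npy",W); np.save("w1T.npy",T)
print(ctrl.read_state()["qpos"].round(2))
ctrl.movep([.528,-.32,.2],down(np.radians(39)))
im,W,m,T=wrist(); cv2.imwrite("pics/w2.png",im); np.save("w2.npy",W)
s=ctrl.read_state(); print(s["qpos"].round(2),s["time_s"])
z=W[...,2]; w=W[(z>.010)&(np.hypot(W[...,0]-.528,W[...,1]+.32)<.07)]
print("blade",rect(w)); g=w[w[:,2]>.058]; print("grip",rect(g),np.median(g[:,2]),g.mean(0))
w=np.load("w1.npy"); k=w[(w[...,2]>.034)&(w[...,2]<.05)]; print("deck",rect(k),np.median(k[:,2]))
```

```text
[-0.49  0.53  0.61  1.66 -0.34  1.06  0.09]
[ 0.28  0.61  0.36  1.63 -0.25  0.95  1.41] 4.575
blade ((527.5775756835938, -318.73773193359375), (121.86205291748047, 89.69551849365234), 39.68437576293945)
grip ((524.6690063476562, -315.53021240234375), (122.146240234375, 60.4661865234375), 39.03342819213867) 0.31280832117596125 [ 0.51647758 -0.30306283  0.29618158]
deck ((546.0006103515625, -40.04571533203125), (441.7565612792969, 359.0156555175781), 76.41654205322266) 0.03946722473448566
```

View pics/w1.png

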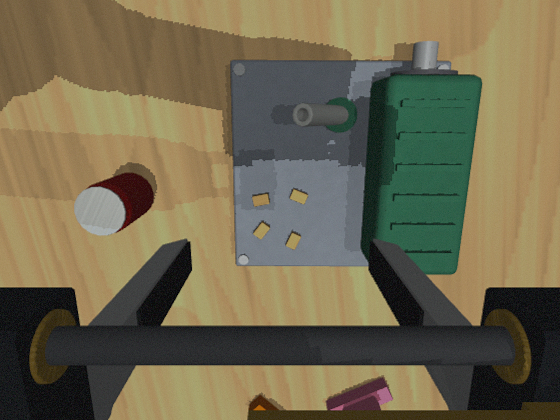

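The wrist picture shows four chips at (261,200), (298,196), (261,229) and (293,240), the tube rim at (303,114), and the can at (100,210). Now I'll turn these into positions.

```bash
cat > fit.py <<'E'
from h import *
W=np.load("w1.npy"); im=cv2.imread("pics/w1.png"); m=eyes.camera_model("wrist"); T=np.load("w1T.npy")
z=W[...,2]; d=np.hypot(W[...,0]-.643,W[...,1]-.035)
ok=(z>.03)&(z<.05)&(d<.18); r=rect(W[ok]); print("deck",r,np.median(z[ok]))
Wt=cloud(np.load("top0.npy"),eyes.camera_model("top"))
for yaw in np.radians([-8]):
    pass
hs=cv2.cvtColor(im,cv2.COLOR_BGR2HSV)
chip=((hs[...,1]>60)&(hs[...,0]<35)&(hs[...,2]>90)).astype(np.uint8); chip[~((d<.18)&(z>.036)&(z<.055))]=0
n,l,st,c=cv2.connectedComponentsWithStats(chip)
yaw=np.radians(-8.1); O=np.array([.623,.038]); C,S=np.cos(yaw),np.sin(yaw); Rz=np.array([[C,-S],[S,C]])
for i in range(1,n):
    if st[i,4]>40:
        p=np.nanmedian(W[l==i],0); q=rect(W[l==i]); print("chip",c[i].round(),p.round(4),"gb",((p[:2]-O)@Rz*1000).round(1),st[i,4],q[1])
g=(W[...,:2]-O)@Rz
t=(z>.05)&(abs(g[...,0]+.01)<.05)&(abs(g[...,1]-.06)<.03)
P=np.column_stack([g[t],z[t]]); print("tube",len(P),P.min(0),P.max(0))
P=P[P[:,2]<.5]; top=P[P[:,2]>P[:,2].max()-.006]; print("rim highest",top.mean(0))
# corners pix reproject of gearbox model
def gb(p): p=np.array(p)/1000; return np.r_[O+Rz@p[:2],p[2]]
for p in [(-95,115,40),(-95,-115,40),(-24,60,120),(22,60,40),(50,95,115),(135,-95,115)]: print(p,gb(p).round(4),proj(gb(p),m,T).round(0), proj(gb(p),eyes.camera_model("top"),eyes.camera_model("top")["pose"]).round(0))
E
python3 fit.py
python3 - <<'E'
from h import *
W=np.load("w2.npy"); z=W[...,2]; d=np.hypot(W[...,0]-.528,W[...,1]+.32)
w=W[(z>.01)&(z<.075)&(d<.065)]; print(rect(w)); g=w[w[:,2]>.06]; print(rect(g),np.median(g[:,2])); b=w[w[:,2]<.024];print(rect(b))
E
```

```text
deck ((642.5762329101562, 36.418312072753906), (229.42169189453125, 229.1870880126953), 81.89202117919922) 0.039464493389294475
chip [298. 196.] [0.5981 0.0141 0.0473] gb [-21.3 -27.2] 169 (12.034069061279297, 18.536128997802734)
chip [260. 200.] [0.5559 0.0162 0.0473] gb [-63.3 -31.1] 166 (17.603586196899414, 13.307171821594238)
chip [261. 230.] [ 0.5513 -0.0193  0.0474] gb [-62.9 -66.8] 156 (18.069368362426758, 13.119768142700195)
chip [293. 241.] [ 0.5855 -0.0366  0.0473] gb [-26.6 -79.1] 151 (18.325260162353516, 13.365114212036133)
tube 1090 [-0.03168889  0.05076303  0.05007451] [0.03299704 0.07069293 0.12403854]
rim highest [-0.01851402  0.06085745  0.12101234]
(-95, 115, 40) [0.5452 0.1652 0.04  ] [[229.  60.]] [[191. 222.]]
(-95, -115, 40) [ 0.5127 -0.0625  0.04  ] [[235. 267.]] [[276. 236.]]
(-24, 60, 120) [0.6077 0.1008 0.12  ] [[301. 115.]] [[212. 194.]]
(22, 60, 40) [0.6532 0.0943 0.04  ] [[340. 115.]] [[219. 183.]]
(50, 95, 115) [0.6859 0.125  0.115 ] [[390.  73.]] [[204. 164.]]
(135, -95, 115) [ 0.7433 -0.0751  0.115 ] [[461. 280.]] [[283. 144.]]
((525.6128540039062, -320.45941162109375), (23.79302215576172, 89.59478759765625), 38.440956115722656)
((525.7630004882812, -320.9440002441406), (17.94321060180664, 50.59674835205078), 38.61428451538086) 0.06519726408235363
((525.6128540039062, -320.45941162109375), (23.79302215576172, 89.59478759765625), 38.440956115722656)
```

```bash
cat >> h.py <<'E'
yaw=np.radians(-8.1); O=np.array([.6235,.039]); Rz=np.array([[np.cos(yaw),-np.sin(yaw)],[np.sin(yaw),np.cos(yaw)]])
def gb(x,y,z): return np.r_[O+Rz@(np.array([x,y])/1000),z]
E
python3 - <<'E'
from h import *
S=[.5257,-.3206]; a=np.radians(38.5); zg=.027
ctrl.move_linear([*S,.12],down(a),speed=.2)
ctrl.move_linear([*S,zg],speed=.1)
ctrl.move_gripper(.01); s=ctrl.read_state(); print("w",s["gripper_width"],s["grasp_force"])
if not .014<s["gripper_width"]<.022: raise SystemExit("bad grip")
ctrl.move_linear([*S,zg+.13],speed=.2)
o=down(np.radians(81.9)); zs=zg+.0415
print(ctrl.inverse_kinematics(gb(-42,3,zs+.06),o))
ctrl.movep(gb(-42,3,zs+.07),o)
ctrl.move_linear(gb(-42,3,zs),speed=.1)
print("f",ctrl.read_state()["contact_force"].round(1))
ctrl.move_linear(gb(-42,-145,zs),speed=.06)
s=ctrl.read_state(); print("f",s["contact_force"].round(1),s["gripper_width"])
ctrl.move_linear(gb(-42,-150,zs+.1),speed=.2)
ctrl.movep([.5257,-.3206,.16],down(a))
im,d=eyes.get_image("top"); cv2.imwrite("pics/t2.png",im[150:330,180:420]); 
cv2.imwrite("pics/t2b.png",cv2.resize(im[150:330,180:420],None,fx=3,fy=3)); np.save("t2.npy",d)
s=ctrl.read_state(); print(s["time_s"],s["qpos"].round(2))
E
```

```text
w 0.01791176326678348 29.992446899414062
[-0.24136759  0.63504156  0.17474158  1.78585108 -0.15458317  0.73397406
  1.44442799]
f [-0.4 -0.1 -0.6]
f [ 0.7 -0.5 -1.5] 0.0180041205443923
14.6 [ 0.29  0.65  0.35  1.67 -0.28  0.87  1.43]
```

View pics/t2b.png

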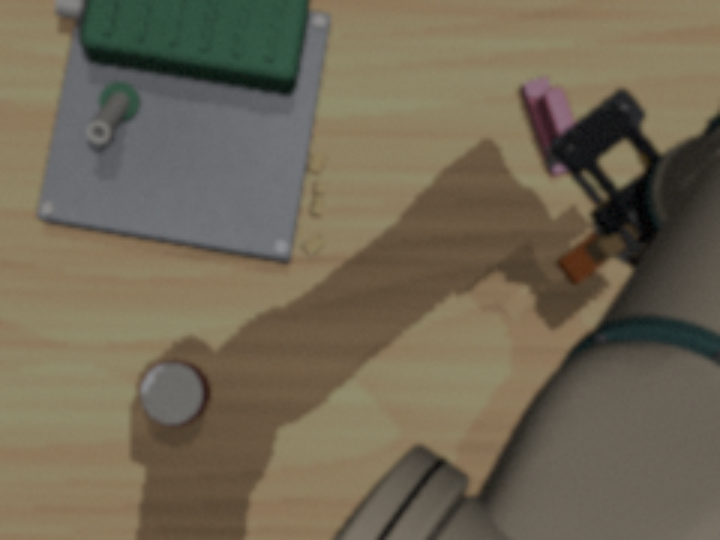

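The deck is clear and the four chips lie on the bench beside its right edge: crop (316,160), (317,190), (317,205) and (313,243). Next I'll put the scraper down and look at the holder.

```bash
cat >> h.py <<'E'
G=np.array([[Rz[0,0],Rz[0,1],0],[Rz[1,0],Rz[1,1],0],[0,0,1]])
tz=G@np.array([-.5,0,np.sqrt(.75)])   # bore axis, outwards
def tilt(sgn):
    y=sgn*(G@[0,1.,0]); z=-tz; return R.from_matrix(np.column_stack([np.cross(y,z),y,z])).as_rotvec()
E
python3 - <<'E'
from h import *
S=[.5257,-.3206]
ctrl.move_linear([*S,.04],speed=.2); ctrl.move_linear([*S,.028],speed=.05)
print(ctrl.read_state()["contact_force"].round(1))
ctrl.move_gripper(.06); ctrl.move_linear([*S,.16],speed=.2)
for sg in(1,-1):
    print(sg,ctrl.inverse_kinematics(gb(-24,60,.12)+.15*tz,tilt(sg)),ctrl.inverse_kinematics(gb(-24,60,.12)+.02*tz,tilt(sg)), ctrl.inverse_kinematics([.565,.338,.12],down(np.radians(85.5+90*(1-sg)))))
ctrl.movep([.54,.34,.3],down(np.radians(85.5)))
im,W,m,T=wrist(); cv2.imwrite("pics/w3.png",im); np.save("w3.npy",W)
s=ctrl.read_state(); print(s["time_s"],s["qpos"].round(2))
hs=cv2.cvtColor(im,cv2.COLOR_BGR2HSV); z=W[...,2]; d=np.hypot(W[...,0]-.523,W[...,1]-.342)
h=W[(d<.1)&(z>.06)&(z<.08)]; print("holder",rect(h),np.median(h[:,2]))
y=(hs[...,0]>20)&(hs[...,0]<35)&(hs[...,1]>130)&(d<.1)&(z>.085); p=W[y]; print("yellow",y.sum(),p[:,2].max(),rect(p)); q=p[p[:,2]>.128]; print(len(q),rect(q),q.mean(0))
E
```

```text
[-0.4  0.4 -1.7]
1 [-0.78527004  0.27065572  0.41609167  2.23927992  0.66853481  0.25301392
  0.40490889] [ 0.31431533  0.76695723 -1.05953873  2.19715111  1.68378532  0.92132533
 -0.45057767] [-0.69584129  0.74220208  0.19765641  1.57580088 -0.17898021  0.84138342
  1.06294272]
-1 [-1.31358085  0.53512236  1.27973233  2.24844609 -1.09109242  0.37890085
 -0.9577999 ] [ 0.31431533  0.76695723 -1.05953873  2.19715111  1.68378532  0.92132533
  2.69101498] [-1.09658003  0.97563365  1.03442633  1.58844834 -0.91020323  1.1229967
 -1.4814622 ]
19.8083 [-0.68  0.53  0.13  1.43 -0.07  1.19  0.95]
holder ((522.2634887695312, 343.03680419921875), (60.14472198486328, 150.0347900390625), 85.6951675415039) 0.07442902885051253
yellow 5137 0.4264506617860706 ((541.6683959960938, 339.861328125), (104.24871826171875, 70.52525329589844), 85.07887268066406)
5027 ((541.6683959960938, 339.861328125), (104.24871826171875, 70.52525329589844), 85.07887268066406) [0.5248333  0.35338797 0.3903948 ]
```

View pics/w3.png

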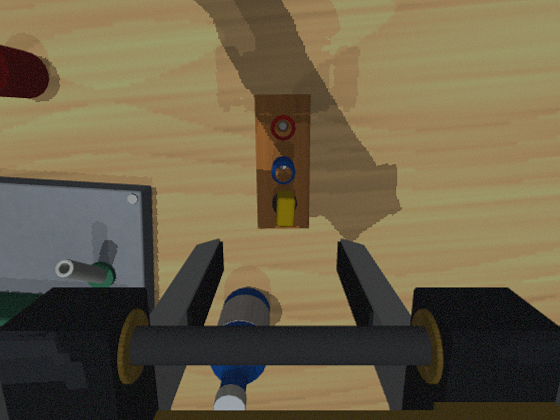

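The yellow rod head is at (286,210) and the blue and red drivers at (284,170) and (283,128), all standing. The bottle is at (240,330), clear of the grasp. Next: measure the head and check that the tilted insertion is reachable.

Run:
```python
from h import *
im=cv2.imread("pics/w3.png"); W=np.load("w3.npy"); z=W[...,2]
hs=cv2.cvtColor(im,cv2.COLOR_BGR2HSV); y=(hs[...,0]>20)&(hs[...,0]<35)&(hs[...,1]>130)&(z>.095)&(z<.15); y[:180]=0;y[240:]=0;y[:,:260]=0;y[:,310:]=0
p=W[y]; zt=np.median(p[:,2]); print(len(p),zt,rect(p)); q=p[abs(p[:,2]-zt)<.005]; print(rect(q),q.mean(0))
lo=np.array([-3.06,-.37,-1.25,.18,-1.1,.23,-2.94]);hi=np.array([3.06,2.12,1.32,2.47,4.24,1.98,2.94])
M=gb(-24,60,.12); B=R.from_rotvec(tilt(1))
for r in range(0,360,20):
    o=(B*R.from_euler('z',r,degrees=True)).as_rotvec()
    Q=[ctrl.inverse_kinematics(M+s*tz,o) for s in(.12,.09,.05,.01)]
    if any(x is None for x in Q): print(r,[x is None for x in Q]); continue
    Q=np.array(Q); print(r,"step",abs(np.diff(Q,axis=0)).max().round(2),"margin",np.minimum(Q-lo,hi-Q).min().round(2),Q[0].round(2),Q[-1].round(2))
```

```text
626 0.13284623334385795 ((562.0170288085938, 342.08599853515625), (18.36227035522461, 30.149927139282227), 82.8653564453125)
((562.06201171875, 342.21820068359375), (18.012624740600586, 29.963876724243164), 81.6384506225586) [0.56112272 0.34232286 0.13289614]
0 step 0.74 margin 0.03 [-0.46  0.32  0.04  2.24  1.1   0.29 -0.03] [ 0.31  0.79 -1.06  2.19  1.71  0.94 -0.46]
20 step 1.1 margin 0.03 [-0.46  0.32  0.04  2.24  1.1   0.29 -0.37] [ 0.31  0.79 -1.06  2.19  1.71  0.94 -0.81]
40 step 1.1 margin 0.03 [-0.46  0.32  0.04  2.24  1.1   0.29 -0.72] [ 0.31  0.79 -1.06  2.19  1.71  0.94 -1.16]
60 step 1.1 margin 0.03 [-0.46  0.32  0.04  2.24  1.1   0.29 -1.07] [ 0.31  0.79 -1.06  2.19  1.71  0.94 -1.5 ]
80 step 1.1 margin 0.03 [-0.46  0.32  0.04  2.24  1.1   0.29 -1.42] [ 0.31  0.79 -1.06  2.19  1.71  0.94 -1.85]
100 step 1.1 margin 0.03 [-0.46  0.32  0.04  2.24  1.1   0.29 -1.77] [ 0.31  0.79 -1.06  2.19  1.71  0.94 -2.2 ]
120 step 1.1 margin 0.03 [-0.46  0.32  0.04  2.24  1.1   0.29 -2.12] [ 0.31  0.79 -1.06  2.19  1.71  0.94 -2.55]
140 step 1.1 margin 0.03 [-0.46  0.32  0.04  2.24  1.1
[... 416 characters left out ...]
.71  0.94  1.99]
240 step 0.74 margin 0.03 [-0.51  0.32  0.11  2.24  1.07  0.27  2.1 ] [-0.3   0.56 -0.09  2.21  1.88  0.31  1.33]
260 step 0.31 margin 0.02 [-0.57  0.32  0.18  2.24  1.02  0.25  1.8 ] [-0.37  0.56  0.01  2.21  1.95  0.26  0.91]
280 step 0.75 margin 0.02 [-0.46  0.32  0.04  2.24  1.1   0.29  1.37] [ 0.31  0.79 -1.06  2.19  1.71  0.94  0.94]
300 step 0.74 margin 0.03 [-0.46  0.32  0.04  2.24  1.1   0.29  1.02] [ 0.31  0.79 -1.06  2.19  1.71  0.94  0.59]
320 step 0.74 margin 0.03 [-0.46  0.32  0.04  2.24  1.1   0.29  0.67] [ 0.31  0.79 -1.06  2.19  1.71  0.94  0.24]
340 step 0.74 margin 0.03 [-0.46  0.32  0.04  2.24  1.1   0.29  0.32] [ 0.31  0.79 -1.06  2.19  1.71  0.94 -0.11]
```

The rod head is at (0.5620, 0.3422). A well-conditioned elbow branch (q3≈-1.06) exists for the insertion. I'll rehearse the swing empty-handed and use that pose to measure the rim.

Run:
```python
from h import *
q0=np.array(ctrl.read_state()["qpos"]); q1=np.array([.33,.49,-1.06,2.22,1.39,.77,-.28])
for f in(.33,.67,1):
    ctrl.goto_joints(q0+f*(q1-q0)); s=ctrl.read_state(); print(s["tcp_pos"].round(3),R.from_rotvec(s["eef_rot"]).as_matrix()[:,2].round(2))
M=gb(-24,60,.12)
print("hover IK",ctrl.inverse_kinematics(M+.12*tz,tilt(1)).round(3))
print("low IK",ctrl.inverse_kinematics(M+.01*tz,tilt(1)).round(3))
ctrl.pause(.2)
im,W,m,T=wrist(); cv2.imwrite("pics/w4.png",im); np.save("w4.npy",W); np.save("w4T.npy",T)
F=np.column_stack([G@np.array([np.sqrt(.75),0,.5]),G[:,1],tz])
L=(W-M)@F; k=(np.hypot(L[...,0],L[...,1])<.02)&(abs(L[...,2])<.006); P=L[k]; h=np.median(P[P[:,2]>-.002][:,2])
top=P[abs(P[:,2]-h)<.0025]; print("rim h",h,len(top),rect(top),cv2.minEnclosingCircle((top[:,:2]*1000).astype(np.float32)),top.mean(0))
body=(abs(L[...,2]+.04)<.03)&(np.hypot(L[...,0],L[...,1])<.018); b=L[body]
print("body y mid by slice",[(round(c,3),((b[abs(b[:,2]-c)<.008][:,1].max()+b[abs(b[:,2]-c)<.008][:,1].min())/2).round(4),b[abs(b[:,2]-c)<.008][:,0].min().round(4),b[abs(b[:,2]-c)<.008][:,0].max().round(4)) for c in(-.06,-.04,-.02) if (abs(b[:,2]-c)<.008).any()])
print("M px",proj(M,m,T)); u,v=proj(M,m,T)[0].astype(int)
cv2.imwrite("pics/w4c.png",cv2.resize(im[max(0,v-60):v+60,max(0,u-80):u+80],None,fx=4,fy=4)); print("crop origin",u-80,v-60,ctrl.read_state()["time_s"])
```

```text
[0.547 0.182 0.234] [ 0.07 -0.22 -0.97]
[0.556 0.104 0.212] [ 0.27 -0.25 -0.93]
[0.55  0.112 0.224] [ 0.5  -0.07 -0.87]
hover IK [ 0.328  0.49  -1.058  2.218  1.387  0.774 -0.281]
low IK [ 0.226  0.713 -0.887  2.194  1.711  0.792 -0.494]
rim h -0.0010080939113057809 288 ((-0.6063929200172424, -0.7794723510742188), (18.93915557861328, 18.918092727661133), 45.906986236572266) ((-0.7633344531059265, -0.7961816787719727), 9.84183406829834) [-0.0009122  -0.00078337 -0.00114203]
body y mid by slice [(-0.06, np.float64(-0.0009), np.float64(-0.0107), np.float64(-0.0035)), (-0.04, np.float64(-0.0006), np.float64(-0.0107), np.float64(0.0053)), (-0.02, np.float64(-0.001), np.float64(-0.0106), np.float64(0.005))]
M px [[275.42204473 202.22137619]]
crop origin 195 142 21.85
```

View pics/w4c.png

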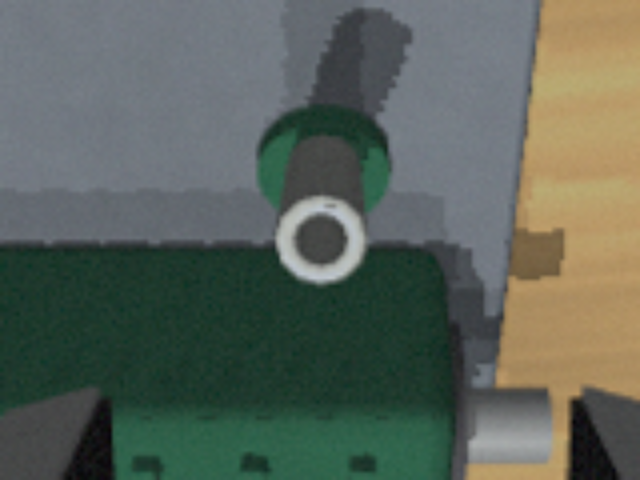

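The rim centre shows at crop (321,240), about 1 mm off the model in each axis. A higher via point is needed so the rod tip clears the tube during the swing, so I'll set that up on the way back and grasp the rod.

```bash
cat >> h.py <<'E'
F=np.column_stack([G@np.array([np.sqrt(.75),0,.5]),G[:,1],tz])
M=gb(-24,60,.12)+F@[-.0007,-.0008,-.0010]
E
python3 - <<'E'
from h import *
for dx,dz in((0,.08),(-.03,.08),(0,.05),(.03,.07),(.05,.05),(.0,.03)):
    p=M+.12*tz+[dx,0,dz]; q=ctrl.inverse_kinematics(p,tilt(1)); print(dx,dz,None if q is None else q.round(2))
    if q is not None and q[2]<-.7:
        try: ctrl.move_linear(p,tilt(1),speed=.2); break
        except ctrl.IKError as e: print(e)
qh=np.array(ctrl.read_state()["qpos"]); np.save("qh.npy",qh)
q0=np.array([-.68,.53,.13,1.43,-.07,1.19,.95])
for f in(.33,.67,1):
    ctrl.goto_joints(qh+f*(q0-qh)); s=ctrl.read_state(); Z=R.from_rotvec(s["eef_rot"]).as_matrix()[:,2]; print(s["tcp_pos"].round(3),"tip",(s["tcp_pos"]+.095*Z).round(3))
a=np.radians(82.9); p=[.5620,.3422]
ctrl.movep([*p,.2],down(a)); ctrl.move_linear([*p,.100],speed=.1)
ctrl.move_gripper(.01); s=ctrl.read_state(); print("w",s["gripper_width"],s["grasp_force"],s["tcp_pos"],s["contact_force"].round(1),s["time_s"])
im,W,m,T=wrist(); cv2.imwrite("pics/w5.png",im); np.save("w5.npy",W)
Rt=R.from_rotvec(s["eef_rot"]).as_matrix(); L=(W-s["tcp_pos"])@Rt
hs=cv2.cvtColor(im,cv2.COLOR_BGR2HSV); y=(hs[...,0]>20)&(hs[...,0]<35)&(hs[...,1]>130)&(abs(L[...,2]+.034)<.02)&(abs(L[...,0])<.03)&(abs(L[...,1])<.03)
P=L[y]; t=P[abs(P[:,2]-np.median(P[:,2]))<.003]; print(len(P),len(t),"top in tool: z",np.median(t[:,2]),"x",t[:,0].min(),t[:,0].max(),"y",t[:,1].min(),t[:,1].max(),t.mean(0))
E
```

```text
0 0.08 [ 0.46  0.35 -1.15  2.1   1.07  0.77  0.06]
[0.55  0.13  0.268] tip [0.575 0.117 0.178]
[0.544 0.206 0.265] tip [0.551 0.195 0.171]
[0.538 0.334 0.3  ] tip [0.538 0.333 0.205]
w 0.017722228681168777 29.980249106884003 [0.56212533 0.34159737 0.09999972] [ 0.4 -0.4  0.2] 26.3917
2938 2480 top in tool: z -0.03314742036091703 x -0.014453635731652538 0.015153503012518365 y -0.008522549399988522 0.009526814053644384 [ 0.0012084   0.00057391 -0.03301867]
```

Run:
```python
from h import *
p=[.5620,.3422]
ctrl.move_linear([*p,.30],speed=.15)
ctrl.goto_joints(np.load("qh.npy"))
Rt=R.from_rotvec(tilt(1)).as_matrix(); A=M-Rt@[.00035,.0005,0]
ctrl.move_linear(A+.112*tz,tilt(1),speed=.12); ctrl.pause(.3)
s=ctrl.read_state(); print("w",s["gripper_width"],((s["tcp_pos"]-A)@F*1000).round(2),s["time_s"])
f0=s["contact_force"]
im,W,m,T=wrist(); cv2.imwrite("pics/w6.png",im)
for k in np.r_[np.arange(.104,.080,-.004),np.arange(.076,.012,-.008)]:
    ctrl.move_linear(A+k*tz,tilt(1),speed=.05); s=ctrl.read_state(); f=(s["contact_force"]-f0)@F
    print(round(k,3),f.round(1),((s["tcp_pos"]-A)@F*1000).round(1))
    if np.linalg.norm(f)>10: print("STOP"); break
print(s["time_s"],s["gripper_width"])
```

```text
w 0.018087354371351245 [ 4.9000e-01 -6.0000e-02  1.1232e+02] 30.3583
0.104 [ 0.5  0.1 -0.1] [-3.000e-01 -1.000e-01  1.037e+02]
0.1 [-0.  -0.1 -0.3] [-0.2 -0.  99.8]
0.096 [0.  1.3 0.4] [-0.1 -0.1 95.8]
0.092 [-0.2  0.7 -0.2] [-0.5  0.  91.8]
0.088 [-2.2  1.1 -1.2] [-0.6  0.1 87.7]
0.084 [-1.8  0.4 -1. ] [-0.5 -0.  83.7]
0.076 [-2.1  0.6 -1.9] [-0.4 -0.  75.5]
0.068 [-2.6  1.5 -1.3] [-0.2 -0.  67.6]
0.06 [-2.9  0.9 -1.6] [-0.1 -0.  59.7]
0.052 [-2.8  0.7 -1.6] [ 0.  -0.1 51.8]
0.044 [-2.6  1.1 -1.1] [ 0.1 -0.1 43.8]
0.036 [-2.5  0.9 -1.4] [ 0.   0.  35.8]
0.028 [-2.2  1.9 -1.7] [ 0.  -0.  27.7]
0.02 [-2.5  1.2 -0.3] [ 0.  -0.1 19.7]
34.4333 0.017732374334924052
```

View pics/w6.png

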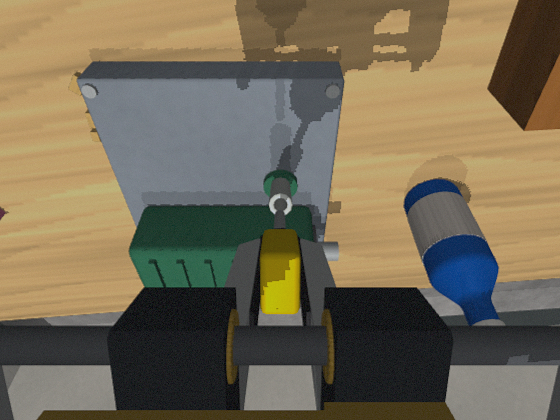

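The picture shows the held rod lined up with the rim at (280,205), and it slid in with under 4 N. Next I'll seat it with small steps under force watch, then release.

Run:
```python
from h import *
Rt=R.from_rotvec(tilt(1)).as_matrix(); A=M-Rt@[.00035,.0005,0]
f0=ctrl.read_state()["contact_force"]
for k in np.arange(.0185,.003,-.0012):
    ctrl.move_linear(A+k*tz,tilt(1),speed=.03); s=ctrl.read_state(); f=(s["contact_force"]-f0)@F
    print(round(k,4),f.round(1),((s["tcp_pos"]-A)@F*1000).round(1)[2])
    if f[2]>6: break
ctrl.move_gripper(.05); ctrl.pause(.3)
s=ctrl.read_state(); p=s["tcp_pos"]
ctrl.move_linear(p+.12*tz,speed=.15); ctrl.pause(.2)
im,W,m,T=wrist(); cv2.imwrite("pics/w7.png",im); np.save("w7.npy",W)
L=(W-A)@F; hs=cv2.cvtColor(im,cv2.COLOR_BGR2HSV); y=(hs[...,0]>20)&(hs[...,0]<35)&(hs[...,1]>130)&(np.hypot(L[...,0],L[...,1])<.03)&(L[...,2]>0)&(L[...,2]<.1)
P=L[y]; h=np.median(P[P[:,2]>P[:,2].max()-.01][:,2]); t=P[abs(P[:,2]-h)<.003]; print("head top above rim mm (want 44)",h*1000,rect(t),len(t)); print(s["time_s"])
im,d=eyes.get_image("scene"); a=cv2.resize(im[140:390,150:490],None,fx=2.3,fy=2.3); cv2.imwrite("pics/s3.png",a)
```

```text
0.0185 [ 0.3 -0.8 -0.9] 18.5
0.0173 [ 0.1 -1.5 -0.2] 17.3
0.0161 [-1.1 -0.4  1.3] 16.1
0.0149 [-0.6 -0.   1.4] 14.8
0.0137 [ 0.  -0.5 -0. ] 13.6
0.0125 [-0.3 -0.7 -0.2] 12.4
0.0113 [-0.3  0.1 -0.3] 11.2
0.0101 [ 0.1 -0.9  6.4] 10.5
head top above rim mm (want 44) 44.06106490615645 ((-2.648715019226074, 0.28099822998046875), (30.146724700927734, 17.462711334228516), 0.4591556787490845) 873
37.4167
```

View pics/s3.png

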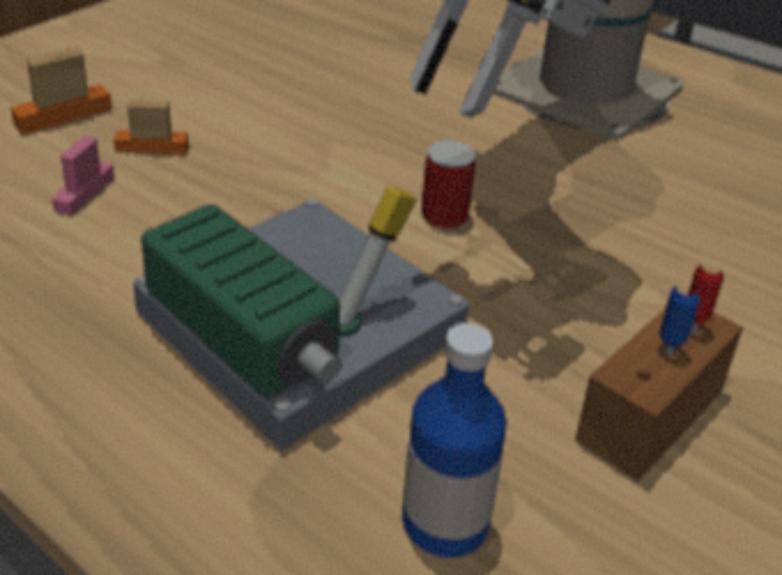

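The picture shows the rod home in the tube (head at (392,212)), the scraper standing on the bench (150,128), and the drivers, can and bottle undisturbed. The gripper is clear, so I'll hand in.

```bash
python3 -c "
from cell import ctrl
print(ctrl.sign_off())"
```

```text
the job is handed in; nothing more can be done
None
```

Job handed in at about 38 s on the robot's clock: all four chips swept onto the bench, the scraper standing on the bench, and the dip rod home in the tube (head top 44 mm above the rim, as it should be). The sign-off returned no verdict.

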